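# Stand the toppled reagent bottle back on its pad

### The arm

A 6-joint arm with a two-finger parallel gripper is mounted at the origin on the work surface. World frame = base frame: x ahead of the robot, y to its left, z up, the work surface at z = 0. Lengths are in m, angles in rad, forces in N, time in s.
With the tool pointing down it reaches from about 0.35 to 0.85 m from the base axis. Payload 8.1 kg.
Tool frame: the origin (TCP) lies on the centre line of the jaws, within the pads' length; the fingertips stand 17 mm ahead of it and the grasp point (between the pads) lies 2 mm behind it; z points along the fingers, y is the line along which they close (so a half turn about z gives the same grasp; the last joint's range is limited). The gripper opens to 93 mm and grips with 3 to 60 N. Pads are 15 mm wide; open, the fingers measure 128 mm over their backs; the gripper's body (75 mm by 188 mm) begins 65 mm behind the grasp point.
Start: joints at [1.197, 0.13, 1.488, -0, 1.523, -0.085], TCP at [0.171, 0.575, 0.236] pointing down, gripper open.
Joint ranges: [-2.96, 2.96], [-0.89, 2.26], [0.02, 2.5], [-1.34, 4.48], [0, 2.73], [-2.66, 2.66]. Speed limits (rad/s): [2.39, 2.39, 2.79, 3.14, 3.14, 3.14].

### API

Orientations are given as a rotation vector (axis times angle).
In Python, from plant import telemetry, viewer, order gives the robot as it stands.
- The arm moves only by the tool send_rows, never from a script. Its argument "plan" is a list that holds one entry, the list of rows, each a list of 5 numbers: the closure, from -1 (fully open) to 1 (shut), then the shift along the world's x, y, z normalised to -1 to 1, where 1 is 0.2 m, then the turn about the world's z normalised to -1 to 1, where 1 is 60 degrees. A call has 1 to 20 rows; each row is the pose to reach, as a shift and turn from the pose commanded when the call began; what a row does not reach only later rows make up. A row lasts 1/12 s, in which the tool goes at most 41.7 mm and 7.16 degrees, less where a joint would pass 70% of its speed; a pose out of reach is approached as far as the arm can. A call with a number of a shift or a turn outside -1 to 1 is refused whole. A call with a gripper value outside its range is refused whole. The fingers move at their own pace and stop on an object; "force" is the grip in N (left out, the last holds). Time passes only in rows, so rows that repeat a pose let the fingers close. It gives the time, the measured TCP pose, the force, the opening and the grip force at its end, in the units of the state.
- telemetry.read_state(): the state, without advancing time (a new reading comes with each control period).
- viewer.read_camera(name): name is "scene" or "top" or "wrist"; returns (picture, depth): 480x640x3 uint8, blue, green, red; 480x640 float32, m along the optical axis (not along the pixel's ray), 0 where there is no reading.
- viewer.calibration(name): a dict with "camera_matrix" (3x3 intrinsics, pixels), "dist_coeffs" ([k1, k2, p1, p2, k3] as OpenCV has them; the pictures are not rectified), "extrinsics" (4x4, takes a point from camera to world coordinates); the wrist camera has in their place "hand_eye" (4x4, takes a point from camera to tool coordinates, whose origin is the TCP and whose axes are the flange's). Camera axes: x right, y up, looking along -z (the intrinsics and any distortion apply to the point x, -y, -z); pixel columns grow to the right and rows downward; lengths in m; the calibration is good to about 2 mm. A picture is of the moment at which its call begins: read the wrist's pose just before it. calibration takes no time and is no camera call.
- order.close_job(): hands the job in; it is judged then, once.
The state is a dict: "t": time; "q": joint angles; "dq": joint speeds; "joint_torque": joint torques, N m; "tool_pos": TCP position; "orientation": TCP orientation; "force": force on the tool from outside, world axes, zero at the start; "wrist_torque": the same for the moment, N m; "opening": finger opening in m; "gripper_force": force on a finger pad.
Only numpy, scipy, OpenCV 4.12 (cv2) and the standard library are available. Lean on these libraries where they do the work, as an engineer would, in place of code of your own. Each camera call takes 0.05 s, during which the arm holds its last target. There are 200 camera calls.

### The job

The square reagent bottle has been knocked over on the bench. Pick it up, turn it upright with its cap on top, and stand it in the middle of the free rubber pad in the metal tray, beside the round bottle; set it down gently without dropping it, and let go. Leave the round bottle and the beaker standing where they are.

Things in the scene. Friction and masses are not known exactly. Their poses are not given: they have to be found in the camera images.
- bottle: Toppled square bottle, white plastic: body 56 x 56 mm, 100 mm tall, flat sides; conical shoulder to 114 mm; blue round cap, diameter 40 mm, from 117 to 145 mm; 0.25 kg. Origin: centre of its underside (28 mm above the bench as it lies); z runs from underside to cap, x and y square to the flat sides. Lies with its cap end roughly towards the robot, across the bench from the tray.
- pad_top (a point): Centre of the top face of the black rubber pad, 90 x 90 mm and 3 mm thick, fixed in the tray: this is where the bottle has to stand. The face is 6 mm above the bench; z up, x and y along the pad's sides.
- tray: Shallow fixed metal tray, 136 mm (its x) by 276 mm (its y), rim 12 mm high, floor 3 mm thick. Origin at the centre of its underside. It has two places, 66 mm either way from the centre along its y: one holds the rubber pad, the other the round bottle.
- round_bottle: Round white bottle with a blue cap, 60 mm in diameter and 145 mm tall, standing loose in the tray next to the pad, centre about 132 mm from the pad's centre. Origin at the centre of its underside, z up. To be left alone.
- beaker: Loose glass beaker, 70 mm in diameter and 85 mm tall, standing on the bench. Origin at the centre of its underside, z up. To be left alone.
Mind the look-alikes: they are no part of the job. Leave any green look-alike of the bottle alone. Leave any blue look-alike of the part that bears pad_top alone.

How it is judged:
At the end, for the whole second after the job is handed in: The square bottle stands upright (within 0.1 rad), cap on top, released and at rest on the rubber pad, its centre within 25 mm of the pad's centre; the round bottle and the beaker stand upright within 30 mm of where they began (angle between bottle's own z axis and vertical below 0.1 rad and horizontal distance between bottle and pad_top below 0.025 m and z of bottle in the frame of pad_top between -0.004 and 0.006 m and linear speed of bottle below 0.02 m/s and angular speed of bottle below 0.15 rad/s and angle between each of round_bottle, beaker's own z axis and vertical below 0.15 rad and distance of each of round_bottle, beaker from where it was at the start of the episode below 0.03 m); the robot touches nothing.
It fails at once if the square bottle is dropped or thrown (faster than 0.6 m/s while the fingers do not hold it) (linear speed of bottle above 0.6 m/s and contact force between the fingers and bottle below 0.1 N).
It fails at once if the round bottle is knocked over or pushed more than 30 mm (angle between round_bottle's own z axis and vertical above 0.5 rad or distance of round_bottle from where it was at the start of the episode above 0.03 m).
It fails at once if the beaker is knocked over or pushed more than 30 mm (angle between beaker's own z axis and vertical above 0.5 rad or distance of beaker from where it was at the start of the episode above 0.03 m).
It also fails if it takes over 58 s, if anything falls off the work surface, if the arm or the gripper's body presses on something with over 40 N, if the wrist force passes 120 N, or if a joint passes its speed limit or range.

## Working session

There is one attempt and no reset: what is moved stays moved. The work goes in short steps, Python scripts to look and compute and a tool call to move; the robot and the scene stay as the last step left them, time stands still between calls to the robot, and variables do not carry over. Pictures are saved under pics/ and viewed, at most 10 in all, crops included, and the job is handed in when it is done.

Besides the shell and the picture viewer there is one more tool, called after "Call:" by a JSON object that holds its "api" and its "payload". send_rows: Moves the arm, as the interface text tells. Scaled input: -1 to 1 covers 0.2 m each way for a shift and 60 degrees each way for a turn. Its arguments: {"type":"object","properties":{"plan":{"type":"array"},"force":{"type":"number"}},"required":["plan"]}

```bash
mkdir -p pics; ls
python3 - <<'E'
from plant import telemetry, viewer
import cv2,numpy as np
print(telemetry.read_state())
for n in("top","scene"):
    p,d=viewer.read_camera(n); cv2.imwrite(f"pics/{n}0.png",p); np.save(f"pics/{n}0.npy",d); c=viewer.calibration(n);print(n,c)
E
```

```text
pics
{'t': 0.0, 'q': array([ 1.19657733e+00,  1.31182001e-01,  1.48929030e+00, -2.52829386e-05,
        1.52299410e+00, -8.53849192e-02]), 'dq': array([-0.00098754, -0.00122181, -0.00172009,  0.00047296,  0.00060677,
        0.00178496]), 'joint_torque': array([ 4.08402911e-04, -5.59858775e+01, -4.91743147e+01,  7.67189870e-02,
        3.63424723e-02, -3.43320824e-05]), 'tool_pos': array([0.17067901, 0.57464169, 0.23456893]), 'orientation': array([-4.52064083e-01, -3.10848953e+00,  2.87455972e-03]), 'force': array([-0.27022425, -0.12526081, -0.4683478 ]), 'wrist_torque': array([-0.0165544 ,  0.01338042,  0.06048026]), 'gripper_force': 0.0, 'opening': 0.09260675173567229}
top {'camera_matrix': array([[502.91446304,   0.        , 315.5552183 ],
       [  0.        , 502.91446304, 243.35205711],
       [  0.        ,   0.        ,   1.        ]]), 'dist_coeffs': array([-0.0505211,  0.       ,  0.       ,  0.       ,  0.       ]), 'extrinsics': array([[ 0.00692445,  0.98584996, -0.16748705,  0.4698359 ],
       [-0.99979002,  0.00359496, -0.02017416, -0.08143604],
       [-0.01928658,  0.16759158,  0.98566784,  1.04218184],
       [ 0.        ,  0.        ,  0.        ,  1.        ]])}
scene {'camera_matrix': array([[506.623922  ,   0.        , 326.40901248],
       [  0.        , 506.623922  , 241.99635355],
       [  0.        ,   0.        ,   1.        ]]), 'dist_coeffs': array([-0.12348015,  0.        ,  0.        ,  0.        ,  0.        ]), 'extrinsics': array([[ 0.8286034 , -0.43195063,  0.3561391 ,  1.00186154],
       [ 0.55982166,  0.64386663, -0.5215702 , -0.54946588],
       [-0.00401351,  0.63154923,  0.77532539,  0.78789433],
       [ 0.        ,  0.        ,  0.        ,  1.        ]])}
```

View pics/top0.png

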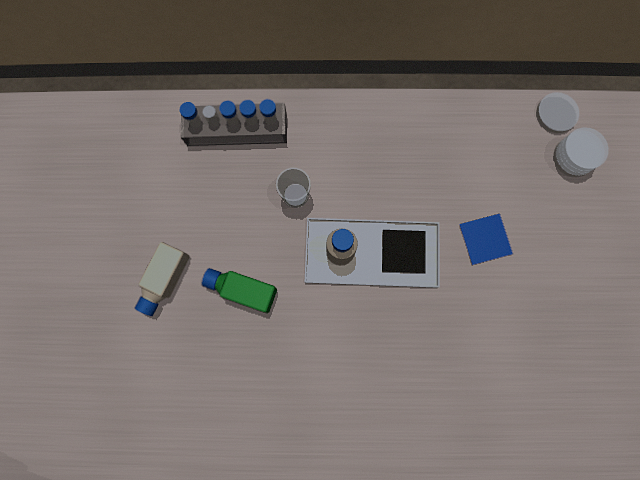

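View pics/scene0.png

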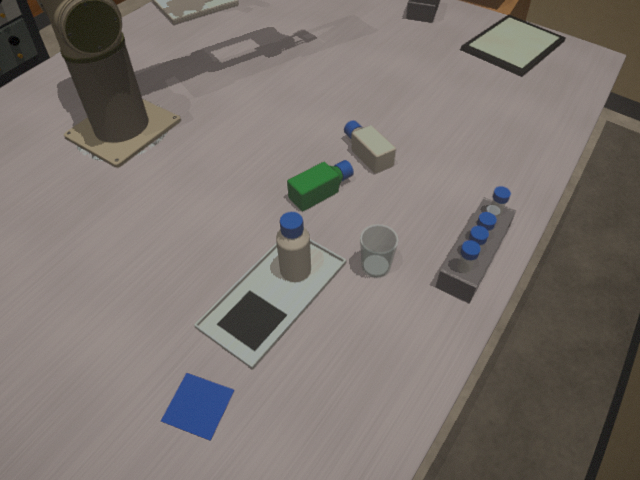

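```bash
cat > h.py <<'E'
import cv2,numpy as np
from plant import viewer
def cloud(name,d,T=None):
    c=viewer.calibration(name);K=c["camera_matrix"];D=c["dist_coeffs"]
    v,u=np.mgrid[0:480,0:640]
    n=cv2.undistortPoints(np.stack([u,v],-1).reshape(-1,1,2).astype(float),K,D).reshape(480,640,2)
    P=np.stack([n[...,0]*d,-n[...,1]*d,-d],-1)
    if T is None:T=c["extrinsics"]
    return P@T[:3,:3].T+T[:3,3]
E
python3 - <<'E'
from h import *
p=cv2.imread("pics/top0.png");W=cloud("top",np.load("pics/top0.npy"))
hsv=cv2.cvtColor(p,cv2.COLOR_BGR2HSV)
blue=(hsv[...,0]>100)&(hsv[...,0]<130)&(hsv[...,1]>120)
def box(u0,u1,v0,v1):
    m=np.zeros(blue.shape,bool);m[v0:v1,u0:u1]=1;return m
B=box(125,195,235,325)
def rep(n,m,rect=True):
    q=W[m];print(n,len(q),q.mean(0).round(4),q.min(0).round(3),q.max(0).round(3))
    if rect:
        r=cv2.minAreaRect(q[:,:2].astype(np.float32));print("  ",np.round(r[0],4),np.round(r[1],4),r[2], cv2.boxPoints(r).round(3).tolist())
print("bench z",np.median(W[350:450,200:400,2]))
z=W[...,2]
rep("body top",B&(z>.048)&~blue); rep("cap",B&blue&(z>.02)); rep("all",B&(z>.012))
rep("green",box(195,285,260,320)&(z>.012))
rep("pad",box(375,432,225,278)&(p.max(2)<50))
rep("tray",box(300,445,212,292)&(z>.008)&(z<.016))
rep("round cap",box(325,360,225,255)&blue)
rep("beaker",box(270,315,160,212)&(z>.075))
E
```

```text
bench z 0.00023658745270049852
body top 1488 [0.5806 0.2426 0.0708] [ 0.47  -0.081  0.048] [0.64  0.291 1.042]
   [0.5108 0.1065] [0.3756 0.1169] 65.14698791503906 [[0.3790000081062317, -0.039000000804662704], [0.48500001430511475, -0.08799999952316284], [0.6430000066757202, 0.25200000405311584], [0.5370000004768372, 0.3009999990463257]]
cap 262 [0.5102 0.2762 0.0474] [ 0.47  -0.081  0.023] [0.529 0.299 1.042]
   [0.484  0.1097] [0.382  0.0328] 80.83854675292969 [[0.43700000643730164, -0.07599999755620956], [0.4699999988079071, -0.08100000023841858], [0.531000018119812, 0.29600000381469727], [0.49799999594688416, 0.3009999990463257]]
all 2141 [0.5678 0.246  0.0613] [ 0.47  -0.081  0.012] [0.64  0.304 1.042]
   [0.5012 0.1103] [0.3764 0.1443] 66.38215637207031 [[0.36000001430511475, -0.032999999821186066], [0.492000013589859, -0.09099999815225601], [0.6430000066757202, 0.2540000081062317], [0.5099999904632568, 0.31200000643730164]]
green 1930 [0.5451 0.0853 0.0642] [ 0.47  -0.081  0.012] [0.59  0.17  1.042]
   [0.53   0.0388] [0.2664 0.0561] 71.30561828613281 [[0.460999995470047, -0.0
[... 703 characters left out ...]
8, -0.041999999433755875], [0.5640000104904175, -0.03700000047683716]]
round cap 386 [ 0.6271 -0.1109  0.1544] [ 0.47  -0.131  0.13 ] [ 0.649 -0.081  1.042]
   [ 0.5587 -0.1068] [0.0385 0.1807] 86.08390808105469 [[0.46700000762939453, -0.11999999731779099], [0.6470000147819519, -0.13199999928474426], [0.6499999761581421, -0.09399999678134918], [0.4699999988079071, -0.08100000023841858]]
beaker 289 [ 0.7455 -0.0175  0.1099] [ 0.47  -0.081  0.075] [0.785 0.017 1.042]
   [ 0.6255 -0.03  ] [0.3207 0.0685] 6.238594055175781 [[0.4620000123977661, -0.013000000268220901], [0.4699999988079071, -0.08100000023841858], [0.7889999747276306, -0.04699999839067459], [0.781000018119812, 0.02199999988079071]]
```

Run:
```python
from h import *
p=cv2.imread("pics/top0.png");d=np.load("pics/top0.npy");W=cloud("top",d);ok=d>0
hsv=cv2.cvtColor(p,cv2.COLOR_BGR2HSV)
blue=(hsv[...,0]>100)&(hsv[...,0]<130)&(hsv[...,1]>120)
def box(u0,u1,v0,v1):
    m=np.zeros(blue.shape,bool);m[v0:v1,u0:u1]=1;return m&ok
B=box(125,195,235,325)
def rep(n,m):
    q=W[m];print(n,len(q),q.mean(0).round(4),q.min(0).round(3),q.max(0).round(3))
    r=cv2.minAreaRect(q[:,:2].astype(np.float32));print("  ",np.round(r[0],4),np.round(r[1],4),round(r[2],1), cv2.boxPoints(r).round(3).astype(float).round(3).tolist())
z=W[...,2]
rep("body top",B&(z>.050)&~blue); rep("cap",B&blue&(z>.03)); 
rep("green",box(195,285,260,320)&(z>.03))
rep("pad",box(375,432,225,278)&(p.max(2)<50))
rep("round cap",box(325,360,225,255)&blue)
rep("beaker",box(270,315,160,212)&(z>.075))
```

```text
body top 1420 [0.5834 0.2476 0.0558] [0.531 0.204 0.05 ] [0.64  0.291 0.062]
   [0.5815 0.2493] [0.0571 0.1087] 65.1 [[0.52, 0.246], [0.619, 0.201], [0.643, 0.252], [0.544, 0.298]]
cap 251 [0.5105 0.2781 0.0442] [0.494 0.259 0.031] [0.529 0.299 0.054]
   [0.5113 0.2798] [0.0365 0.0268] 63.6 [[0.491, 0.269], [0.515, 0.257], [0.531, 0.29], [0.507, 0.302]]
green 1869 [0.5463 0.088  0.0531] [0.501 0.02  0.03 ] [0.589 0.17  0.062]
   [0.5492 0.0956] [0.1466 0.0561] 71.3 [[0.499, 0.035], [0.552, 0.017], [0.599, 0.156], [0.546, 0.174]]
pad 1784 [ 0.6303 -0.2428  0.0061] [ 0.586 -0.288 -0.   ] [ 0.675 -0.198  0.013]
   [ 0.6307 -0.2426] [0.0883 0.0886] 88.2 [[0.585, -0.285], [0.674, -0.288], [0.676, -0.2], [0.588, -0.197]]
round cap 383 [ 0.6283 -0.1112  0.1475] [ 0.61  -0.131  0.13 ] [ 0.649 -0.093  0.153]
   [ 0.629  -0.1111] [0.0389 0.0375] 22.4 [[0.604, -0.101], [0.618, -0.136], [0.654, -0.121], [0.64, -0.086]]
beaker 281 [ 0.7533 -0.0157  0.0833] [ 0.717 -0.05   0.075] [0.785 0.017 0.089]
   [ 0.751  -0.0164] [0.0678 0.0675] 1.0 [[0.717, 0.017], [0.718, -0.051], [0.786, -0.05], [0.784, 0.018]]
```

Call:
{"api": "send_rows", "payload": {"plan": [[[-1, 0.43, -0.37, 0, -0.07], [-1, 0.85, -0.735, 0, -0.135], [-1, 0.85, -0.735, 0, -0.135], [-1, 0.85, -0.735, 0, -0.135], [-1, 0.85, -0.735, 0, -0.135], [-1, 0.85, -0.735, 0, -0.135], [-1, 0.85, -0.735, 0, -0.135]]], "force": 10}}

```text
t: 0.68
tool_pos: [0.3436, 0.4254, 0.2352]
orientation: [0.677, 3.067, -0.002]
force: [-0.7, -0.0, 0.3]
opening: 0.0929
gripper_force: 0.0
```

Call:
{"api": "send_rows", "payload": {"plan": [[[-1, 0.85, -0.735, 0, 0], [-1, 0.85, -0.735, 0, 0], [-1, 0.85, -0.735, 0, 0], [-1, 0.85, -0.735, 0, 0], [-1, 0.85, -0.735, 0, 0], [-1, 0.85, -0.735, 0, 0], [-1, 0.85, -0.735, 0, 0], [-1, 0.85, -0.735, 0, 0]]]}}

```text
t: 1.35
tool_pos: [0.5107, 0.2813, 0.235]
orientation: [-0.673, -3.067, 0.0]
force: [-0.4, 0.1, -0.3]
opening: 0.0929
gripper_force: 0.0
```

Run:
```python
from h import *
from plant import telemetry
from scipy.spatial.transform import Rotation as R
s=telemetry.read_state();print(s)
r=R.from_rotvec(s["orientation"]).as_matrix();print(r.round(3))
p,d=viewer.read_camera("wrist");cv2.imwrite("pics/w1.png",p)
T=np.eye(4);T[:3,:3]=r;T[:3,3]=s["tool_pos"]
W=cloud("wrist",d,T@viewer.calibration("wrist")["hand_eye"]);ok=(d>0)
hsv=cv2.cvtColor(p,cv2.COLOR_BGR2HSV)
blue=(hsv[...,0]>100)&(hsv[...,0]<130)&(hsv[...,1]>120)&ok&(W[...,2]>.02)&(W[...,2]<.07)
near=np.hypot(W[...,0]-.512,W[...,1]-.28)<.06
q=W[blue&near];print(len(q),q.min(0),q.max(0))
r=cv2.minAreaRect(q[:,:2].astype(np.float32));print(r)
m=ok&(W[...,2]>.05)&(W[...,2]<.07)&~blue&(np.hypot(W[...,0]-.58,W[...,1]-.25)<.075);q=W[m];print(len(q),np.median(q[:,2]),cv2.minAreaRect(q[:,:2].astype(np.float32)))
```

```text
{'t': 1.35, 'q': array([ 4.15106857e-01,  8.60940438e-02,  1.53686684e+00,  7.19491350e-04,
        1.51985433e+00, -7.24062058e-01]), 'dq': array([ 0.03760788, -0.01658197,  0.01306784,  0.00570867,  0.00164297,
        0.00478688]), 'joint_torque': array([-2.05368452e+00, -5.32254338e+01, -4.96169293e+01, -2.66951267e-01,
       -4.83744533e-02, -2.16264278e-01]), 'tool_pos': array([0.5106602 , 0.28129114, 0.2350053 ]), 'orientation': array([-6.72502661e-01, -3.06732466e+00,  2.21335244e-04]), 'force': array([-0.4197443 ,  0.05578647, -0.34765918]), 'wrist_torque': array([ 0.0093493 , -0.03528545, -0.02070793]), 'gripper_force': 0.0, 'opening': 0.09287402305986162}
[[-0.908  0.418 -0.001]
 [ 0.418  0.908  0.   ]
 [ 0.001 -0.    -1.   ]]
1263 [0.4920363 0.2604923 0.0210609] [0.53013105 0.30382895 0.05120832]
((0.5113170742988586, 0.28232595324516296), (0.037369925528764725, 0.0272313691675663), 65.55744171142578)
5588 0.056865994370978945 ((0.5791826844215393, 0.2517990469932556), (0.056352972984313965, 0.11011330038309097), 65.70149993896484)
```

Call:
{"api": "send_rows", "payload": {"plan": [[[-1, 0, 0, -0.2, 0], [-1, 0, 0, -0.4, 0], [-1, 0, 0, -0.6, 0], [-1, 0, 0, -0.75, 0], [-1, 0, 0, -0.85, 0], [-1, 0, 0, -0.9, 0], [-1, 0, 0, -0.95, 0], [-1, 0, 0, -1, 0], [-1, 0, 0, -1, 0]]]}}

```text
t: 2.15
tool_pos: [0.5101, 0.2817, 0.0347]
orientation: [-0.669, -3.069, 0.001]
force: [-0.7, -1.0, 0.6]
opening: 0.0932
gripper_force: 0.0
```

Call:
{"api": "send_rows", "payload": {"plan": [[[-1, 0, 0, -0.04, 0], [-1, 0, 0, -0.04, 0], [1, 0, 0, -0.04, 0], [1, 0, 0, -0.04, 0], [1, 0, 0, -0.04, 0], [1, 0, 0, -0.04, 0], [1, 0, 0, -0.04, 0], [1, 0, 0, -0.04, 0], [1, 0, 0, -0.04, 0], [1, 0, 0, -0.04, 0]]], "force": 10}}

```text
t: 2.98
tool_pos: [0.5109, 0.2812, 0.0277]
orientation: [0.67, 3.069, 0.0]
force: [0.3, 0.7, 0.6]
opening: 0.0442
gripper_force: 0.0
```

Call:
{"api": "send_rows", "payload": {"plan": [[[1, 0, 0, 0, 0], [1, 0, 0, 0, 0], [1, 0, 0, 0, 0], [1, 0, 0, 0, 0], [1, 0, 0, 0, 0], [1, 0, 0, 0, 0]]]}}

```text
t: 3.48
tool_pos: [0.5109, 0.2813, 0.0277]
orientation: [-0.67, -3.069, -0.0]
force: [-0.0, 2.7, 0.1]
opening: 0.0399
gripper_force: 10.0
```

```bash
python3 -c "
import numpy as np
a0=np.arctan2(28,131)
for t in np.radians(np.arange(10,91,10)):
    a=a0+t; dx=131-134*np.cos(a); dz=134*np.sin(a)-28
    print(round(np.degrees(t)), (np.array([dx*.911,-dx*.412,dz])/200).round(3))"
```

```text
10 [ 0.031 -0.014  0.112]
20 [ 0.079 -0.036  0.216]
30 [ 0.144 -0.065  0.309]
40 [ 0.221 -0.1    0.388]
50 [ 0.311 -0.141  0.452]
60 [ 0.409 -0.185  0.497]
70 [ 0.512 -0.232  0.524]
80 [ 0.619 -0.28   0.53 ]
90 [ 0.724 -0.328  0.515]
```

Call:
{"api": "send_rows", "payload": {"plan": [[[1, 0.013, -0.006, 0.057, 0], [1, 0.031, -0.014, 0.112, 0], [1, 0.055, -0.025, 0.165, 0], [1, 0.079, -0.036, 0.216, 0], [1, 0.11, -0.05, 0.264, 0], [1, 0.144, -0.065, 0.309, 0], [1, 0.182, -0.082, 0.35, 0], [1, 0.221, -0.1, 0.388, 0], [1, 0.221, -0.1, 0.388, 0]]]}}

```text
t: 4.23
tool_pos: [0.5578, 0.2605, 0.1077]
orientation: [0.672, 3.066, 0.002]
force: [-1.3, 0.6, 1.0]
opening: 0.0396
gripper_force: 10.0
```

Run:
```python
from h import *
p,d=viewer.read_camera("scene");cv2.imwrite("pics/s1.png",cv2.resize(p[80:260,260:500],None,fx=3,fy=3))
```

```text
(no output)
```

View pics/s1.png

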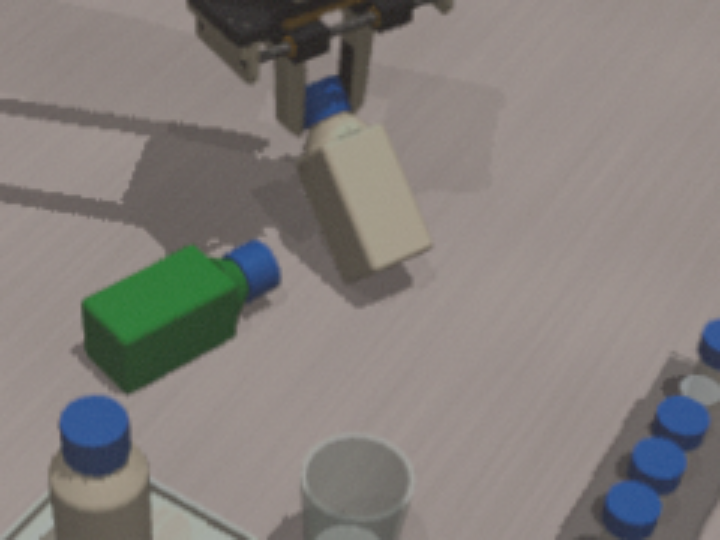

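Call:
{"api": "send_rows", "payload": {"plan": [[[1, 0.045, -0.02, 0.033, 0], [1, 0.09, -0.041, 0.064, 0], [1, 0.138, -0.062, 0.089, 0], [1, 0.188, -0.085, 0.109, 0], [1, 0.239, -0.108, 0.126, 0], [1, 0.291, -0.132, 0.136, 0], [1, 0.344, -0.156, 0.142, 0], [1, 0.398, -0.18, 0.142, 0], [1, 0.45, -0.204, 0.138, 0], [1, 0.503, -0.228, 0.13, 0], [1, 0.503, -0.228, 0.13, 0], [1, 0.503, -0.228, 0.13, 0]]]}}

```text
t: 5.28
tool_pos: [0.6565, 0.215, 0.1315]
orientation: [0.672, 3.068, 0.0]
force: [0.9, -0.3, 3.0]
opening: 0.0396
gripper_force: 10.0
```

Run:
```python
from h import *
p,d=viewer.read_camera("scene");cv2.imwrite("pics/s2.png",cv2.resize(p[60:260,260:500],None,fx=3,fy=3))
W=cloud("scene",d);m=(d>0)&(np.hypot(W[...,0]-.656,W[...,1]-.215)<.07)&(W[...,2]>.015)&(W[...,2]<.095)
q=W[m]
for lo in np.arange(.015,.09,.015):
    k=q[(q[:,2]>lo)&(q[:,2]<lo+.015)];print(lo,len(k),k.mean(0).round(4),k.min(0).round(3),k.max(0).round(3))
```

```text
0.015 170 [0.6647 0.1952 0.0226] [0.623 0.178 0.015] [0.692 0.226 0.03 ]
0.03 174 [0.6641 0.1956 0.0377] [0.621 0.177 0.03 ] [0.692 0.227 0.045]
0.045 180 [0.6649 0.1964 0.0527] [0.62  0.179 0.045] [0.69  0.227 0.06 ]
0.06 181 [0.6646 0.1972 0.0675] [0.622 0.178 0.06 ] [0.69  0.229 0.075]
0.075 198 [0.6626 0.1969 0.0826] [0.619 0.178 0.075] [0.689 0.229 0.09 ]
```

View pics/s2.png

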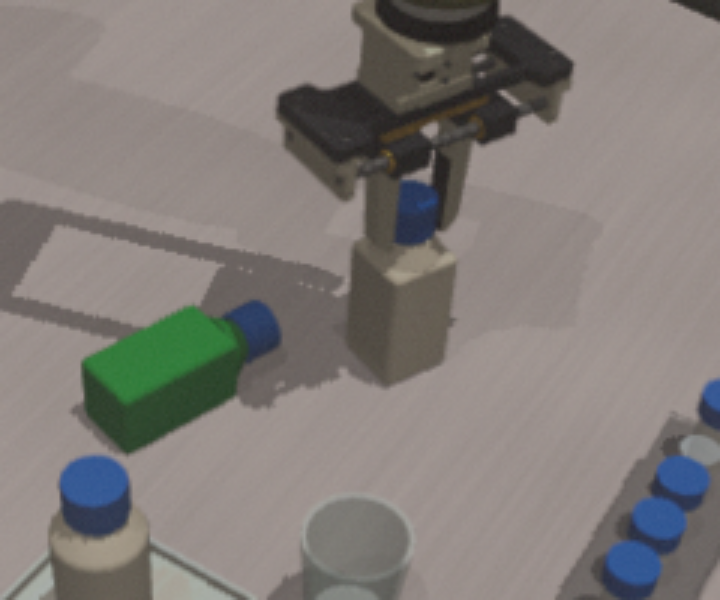

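Call:
{"api": "send_rows", "payload": {"plan": [[[1, 0, 0, 0.03, 0], [1, 0, 0, 0.09, 0], [1, 0, 0, 0.17, 0], [1, 0, 0, 0.27, 0], [1, 0, 0, 0.37, 0], [1, 0, 0, 0.48, 0], [1, 0, 0, 0.59, 0], [1, 0, 0, 0.69, 0], [1, 0, 0, 0.78, 0], [1, 0, 0, 0.85, 0], [1, 0, 0, 0.89, 0], [1, 0, 0, 0.9, 0], [1, 0, 0, 0.9, 0]]], "force": 15}}

```text
t: 6.42
tool_pos: [0.6554, 0.2158, 0.3117]
orientation: [0.67, 3.069, 0.0]
force: [0.5, 0.1, -2.4]
opening: 0.0399
gripper_force: 15.0
```

Call:
{"api": "send_rows", "payload": {"plan": [[[1, -0.02, -0.03, 0, 0.02], [1, -0.06, -0.1, 0, 0.06], [1, -0.11, -0.2, 0, 0.1], [1, -0.17, -0.3, 0, 0.14], [1, -0.22, -0.4, 0, 0.18], [1, -0.28, -0.5, 0, 0.22], [1, -0.34, -0.6, 0, 0.26], [1, -0.4, -0.7, 0, 0.3], [1, -0.45, -0.8, 0, 0.34], [1, -0.49, -0.88, 0, 0.37], [1, -0.5, -0.95, 0, 0.38], [1, -0.5, -1, 0, 0.38], [1, -0.5, -1, 0, 0.38]]]}}

```text
t: 7.5
tool_pos: [0.5551, 0.0139, 0.31]
orientation: [-0.054, -3.139, 0.001]
force: [0.4, -0.5, -3.2]
opening: 0.0397
gripper_force: 15.0
```

Run:
```python
from h import *
from plant import telemetry
s=telemetry.read_state();print(s["tool_pos"],s["opening"],s["force"])
p,d=viewer.read_camera("scene");cv2.imwrite("pics/s3.png",p)
```

```text
[0.55510308 0.01392444 0.31003467] 0.03968129470545099 [ 0.40587463 -0.50086305 -3.15762554]
```

View pics/s3.png

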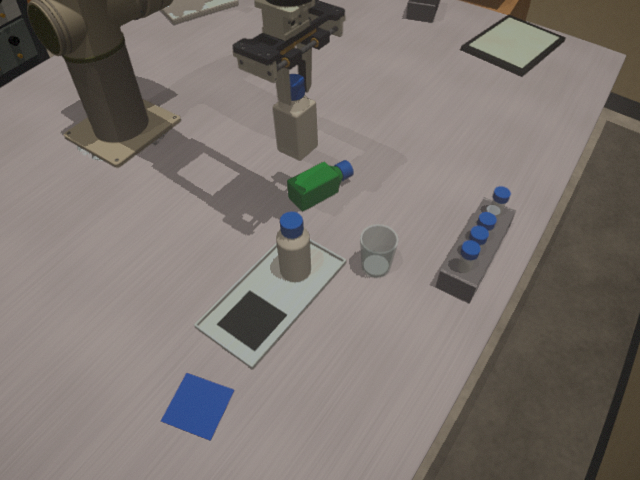

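Call:
{"api": "send_rows", "payload": {"plan": [[[1, 0, -0.03, 0, 0], [1, 0, -0.1, 0, 0], [1, 0, -0.2, 0, 0], [1, 0, -0.3, 0, 0], [1, 0, -0.4, 0, 0], [1, 0, -0.5, 0, 0], [1, 0, -0.6, 0, 0], [1, 0, -0.7, 0, 0], [1, 0, -0.8, 0, 0], [1, 0, -0.9, 0, 0], [1, 0, -0.97, 0, 0], [1, 0, -1, 0, 0], [1, 0, -1, 0, 0]]]}}

```text
t: 8.63
tool_pos: [0.5557, -0.1851, 0.3108]
orientation: [-0.052, -3.141, -0.0]
force: [0.3, 0.1, -3.5]
opening: 0.0396
gripper_force: 15.0
```

Call:
{"api": "send_rows", "payload": {"plan": [[[1, 0.03, -0.03, 0, 0], [1, 0.1, -0.08, 0, 0], [1, 0.18, -0.14, 0, 0], [1, 0.26, -0.2, 0, 0], [1, 0.32, -0.25, 0, 0], [1, 0.36, -0.27, 0, 0], [1, 0.375, -0.28, 0, 0], [1, 0.375, -0.28, 0, 0], [1, 0.375, -0.28, -0.04, 0], [1, 0.375, -0.28, -0.1, 0], [1, 0.375, -0.28, -0.2, 0], [1, 0.375, -0.28, -0.3, 0], [1, 0.375, -0.28, -0.4, 0], [1, 0.375, -0.28, -0.5, 0], [1, 0.375, -0.28, -0.58, 0], [1, 0.375, -0.28, -0.63, 0], [1, 0.375, -0.28, -0.65, 0], [1, 0.375, -0.28, -0.65, 0], [1, 0.375, -0.28, -0.65, 0]]]}}

```text
t: 10.22
tool_pos: [0.6308, -0.2405, 0.182]
orientation: [0.051, 3.14, -0.001]
force: [-0.6, -0.2, -2.7]
opening: 0.0398
gripper_force: 15.0
```

```bash
cat > m.py <<'E'
from h import *
from plant import telemetry
s=telemetry.read_state();print(s["tool_pos"],s["opening"],s["force"])
for n in("scene","top"):
    p,d=viewer.read_camera(n)
    if n=="scene":cv2.imwrite("pics/s%d.png"%(s["t"]*100),cv2.resize(p[140:370,160:440],None,fx=2.5,fy=2.5))
    W=cloud(n,d);x,y,z=s["tool_pos"]
    m=(d>0)&(np.hypot(W[...,0]-.63,W[...,1]+.2425)<.06)&(W[...,2]>.018)&(W[...,2]<z+.03);q=W[m]
    for lo in np.arange(.015,.13,.015):
        k=q[(q[:,2]>lo)&(q[:,2]<lo+.015)]
        if len(k)>20:
            print(n,lo.round(3),len(k),k.mean(0).round(4),k.min(0).round(3),k.max(0).round(3))
E
python3 m.py; ls pics
```

```text
[ 0.63084158 -0.24045051  0.18200298] 0.03977707892959104 [-0.55601588 -0.20210389 -2.70710756]
scene 0.045 43 [ 0.6442 -0.2574  0.0581] [ 0.605 -0.27   0.055] [ 0.658 -0.217  0.06 ]
scene 0.06 207 [ 0.6463 -0.2536  0.0676] [ 0.603 -0.271  0.06 ] [ 0.66  -0.216  0.075]
scene 0.075 229 [ 0.6466 -0.2529  0.0825] [ 0.604 -0.27   0.075] [ 0.659 -0.215  0.09 ]
scene 0.09 228 [ 0.6454 -0.2536  0.0975] [ 0.603 -0.27   0.09 ] [ 0.658 -0.216  0.105]
scene 0.105 248 [ 0.6449 -0.2534  0.1126] [ 0.602 -0.27   0.105] [ 0.658 -0.215  0.12 ]
scene 0.12 249 [ 0.6449 -0.2534  0.1276] [ 0.602 -0.27   0.12 ] [ 0.657 -0.214  0.135]
top 0.075 23 [ 0.6012 -0.2381  0.082 ] [ 0.6   -0.264  0.075] [ 0.603 -0.216  0.089]
top 0.09 26 [ 0.6008 -0.2389  0.0973] [ 0.6   -0.265  0.091] [ 0.602 -0.217  0.105]
top 0.105 25 [ 0.6005 -0.2368  0.112 ] [ 0.6   -0.262  0.105] [ 0.602 -0.214  0.119]
top 0.12 30 [ 0.6003 -0.2372  0.1271] [ 0.599 -0.263  0.12 ] [ 0.603 -0.213  0.135]
s1.png
s1021.png
s2.png
s3.png
scene0.npy
scene0.png
top0.npy
top0.png
w1.png
```

Call:
{"api": "send_rows", "payload": {"plan": [[[1, 0, 0, -0.04, 0], [1, 0, 0, -0.08, 0], [1, 0, 0, -0.12, 0], [1, 0, 0, -0.15, 0], [1, 0, 0, -0.17, 0], [1, 0, 0, -0.18, 0], [1, 0, 0, -0.185, 0], [1, 0, 0, -0.19, 0], [1, 0, 0, -0.195, 0], [1, 0, 0, -0.2, 0], [1, 0, 0, -0.205, 0], [1, 0, 0, -0.21, 0], [1, 0, 0, -0.21, 0]]]}}

```text
t: 11.4
tool_pos: [0.6306, -0.2404, 0.1391]
orientation: [-0.051, -3.141, -0.0]
force: [-0.5, 0.2, -3.5]
opening: 0.0398
gripper_force: 15.0
```

Call:
{"api": "send_rows", "payload": {"plan": [[[1, 0, 0, -0.003, 0], [1, 0, 0, -0.006, 0], [1, 0, 0, -0.009, 0], [1, 0, 0, -0.01, 0], [1, 0, 0, -0.01, 0]]]}}

```text
t: 11.82
tool_pos: [0.6308, -0.2405, 0.1374]
orientation: [0.051, 3.141, -0.0]
force: [0.2, 0.4, -2.5]
opening: 0.0396
gripper_force: 15.0
```

Call:
{"api": "send_rows", "payload": {"plan": [[[1, 0, 0, -0.005, 0], [1, 0, 0, -0.01, 0], [1, 0, 0, -0.01, 0], [1, 0, 0, -0.01, 0]]]}}

```text
t: 12.15
tool_pos: [0.6318, -0.2405, 0.1371]
orientation: [0.05, 3.138, -0.001]
force: [1.6, 2.3, 5.3]
opening: 0.0397
gripper_force: 15.0
```

```bash
python3 m.py
```

```text
[ 0.63179876 -0.24053505  0.13709885] 0.03968475361203331 [1.637589   2.27283128 5.31243414]
scene 0.015 151 [ 0.6467 -0.2535  0.0239] [ 0.606 -0.271  0.018] [ 0.659 -0.216  0.03 ]
scene 0.03 203 [ 0.646  -0.2538  0.0378] [ 0.604 -0.271  0.03 ] [ 0.659 -0.215  0.045]
scene 0.045 191 [ 0.645  -0.2541  0.0529] [ 0.602 -0.271  0.045] [ 0.658 -0.216  0.06 ]
scene 0.06 216 [ 0.6463 -0.2533  0.0676] [ 0.604 -0.271  0.06 ] [ 0.659 -0.215  0.075]
scene 0.075 216 [ 0.645  -0.2537  0.0825] [ 0.602 -0.271  0.075] [ 0.658 -0.215  0.09 ]
scene 0.09 271 [ 0.6443 -0.2535  0.0983] [ 0.601 -0.271  0.09 ] [ 0.658 -0.215  0.105]
scene 0.105 391 [ 0.6446 -0.2468  0.1107] [ 0.602 -0.27   0.105] [ 0.657 -0.215  0.12 ]
scene 0.12 163 [ 0.6411 -0.2443  0.1281] [ 0.623 -0.276  0.12 ] [ 0.649 -0.209  0.135]
top 0.03 25 [ 0.6007 -0.237   0.0375] [ 0.6   -0.262  0.03 ] [ 0.603 -0.214  0.045]
top 0.045 24 [ 0.6006 -0.2356  0.0531] [ 0.599 -0.263  0.046] [ 0.603 -0.213  0.06 ]
top 0.06 28 [ 0.6006 -0.2364  0.0673] [ 0.599 -0.265  0.06 ] [ 0.605 -0.213  0.075]
top 0.075 26 [ 0.6002 -0.2373  0.0822] [ 0.599 -0.262  0.075] [ 0.604 -0.212  0.089]
top 0.09 94 [ 0.6027 -0.24    0.1009] [ 0.599 -0.267  0.09 ] [ 0.613 -0.212  0.105]
top 0.105 144 [ 0.607  -0.2411  0.1099] [ 0.6   -0.266  0.105] [ 0.617 -0.212  0.119]
```

Call:
{"api": "send_rows", "payload": {"plan": [[[0, 0, 0, 0.0, 0], [0, 0, 0, 0, 0], [-0.5, 0, 0, 0, 0], [-0.5, 0, 0, 0, 0], [-1, 0, 0, 0, 0], [-1, 0, 0, 0, 0], [-1, 0, 0, 0, 0], [-1, 0, 0, 0, 0]]]}}

```text
t: 12.92
tool_pos: [0.6306, -0.2404, 0.1352]
orientation: [-0.051, -3.141, -0.0]
force: [1.4, 0.3, -0.5]
opening: 0.082
gripper_force: 0.0
```

Call:
{"api": "send_rows", "payload": {"plan": [[[-1, 0, 0, 0.05, 0], [-1, 0, 0, 0.15, 0], [-1, 0, 0, 0.3, 0], [-1, 0, 0, 0.45, 0], [-1, 0, 0, 0.6, 0], [-1, 0, 0, 0.7, 0], [-1, 0, 0, 0.75, 0], [-1, 0, 0, 0.75, 0], [-1, 0, 0, 0.75, 0], [-1, 0, 0, 0.75, 0]]]}}

```text
t: 13.75
tool_pos: [0.63, -0.2401, 0.2829]
orientation: [-0.051, -3.138, -0.002]
force: [-0.2, -0.8, -0.1]
opening: 0.0928
gripper_force: 0.0
```

```bash
python3 m.py; ls -t pics|head -1; cp pics/$(ls -t pics|head -1) pics/final.png
```

```text
[ 0.6299569  -0.24008648  0.28290853] 0.09279393708085502 [-0.21645407 -0.76556949 -0.10274093]
scene 0.015 152 [ 0.6458 -0.2539  0.0239] [ 0.602 -0.271  0.018] [ 0.659 -0.215  0.03 ]
scene 0.03 193 [ 0.6466 -0.2537  0.0378] [ 0.605 -0.27   0.03 ] [ 0.659 -0.215  0.045]
scene 0.045 196 [ 0.6462 -0.2539  0.0528] [ 0.604 -0.271  0.045] [ 0.659 -0.217  0.06 ]
scene 0.06 210 [ 0.6457 -0.254   0.0678] [ 0.605 -0.271  0.06 ] [ 0.659 -0.215  0.075]
scene 0.075 209 [ 0.6465 -0.2539  0.0826] [ 0.603 -0.271  0.075] [ 0.659 -0.215  0.09 ]
scene 0.09 298 [ 0.6448 -0.2536  0.0989] [ 0.602 -0.271  0.09 ] [ 0.659 -0.214  0.105]
scene 0.105 473 [ 0.6403 -0.2496  0.1113] [ 0.604 -0.269  0.105] [ 0.658 -0.215  0.12 ]
scene 0.12 111 [ 0.6404 -0.2505  0.128 ] [ 0.615 -0.261  0.12 ] [ 0.65  -0.227  0.135]
top 0.09 60 [ 0.6057 -0.2533  0.1015] [ 0.6   -0.268  0.09 ] [ 0.647 -0.23   0.105]
top 0.105 113 [ 0.6091 -0.2492  0.1106] [ 0.602 -0.267  0.105] [ 0.648 -0.23   0.12 ]
s1375.png
```

View pics/final.png

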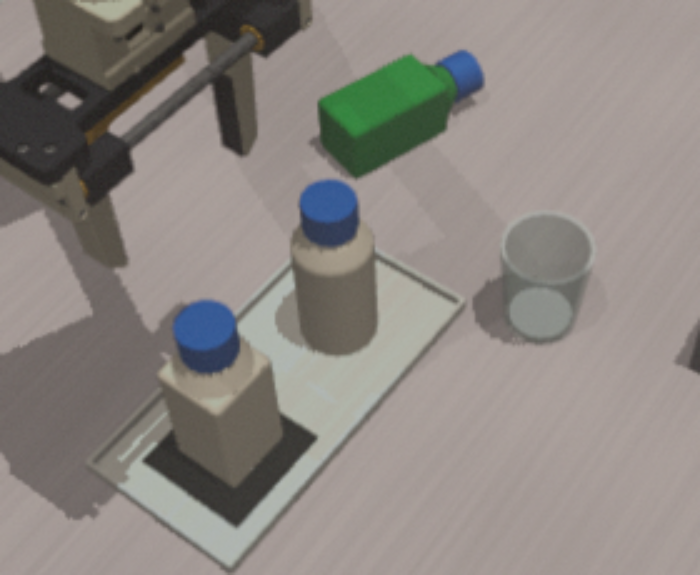

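The square bottle stands upright on the black pad (around pixel 225,410). The gripper is clear of it, and the round bottle and beaker stand where they were.

```bash
python3 -c "
from plant import order
print(order.close_job())"
```

```text
the job is handed in; nothing more can be done
None
```

The square bottle is standing upright, cap on top, about in the middle of the black pad and released; the round bottle and beaker look undisturbed in the last picture, and the job was handed in at about 14 s (no verdict came back).

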